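# Load the mill's tool strip in carrier order

## Task

The four tool holders for the next job stand in the grey carrier in the order in which they will be used; put them into the milling machine's empty aluminium tool strip in the same order. The one at the carrier's handle end goes into the pocket beside the round tool-length setter, the next one into the next pocket, and so on to the far end. Keep them upright, lower each one into its pocket rather than dropping it, and leave all four fully seated.

Things in the scene. Friction and masses are not known exactly. Their poses are not given: they have to be found in the camera images.
- endmill_head (a point): Tool holder, 0.4 kg, cutter up: round notched 34 mm collet nut (head to grip, -12 to +13 mm about the point) with a thin 12 mm end mill up to +33 mm. Site: on the axis, mid-head; below it the head and neck end on the flange's top at -23 mm, flange (48 mm round) underside at -37, tip of the 46 mm taper (17 mm wide at tip, 32 at top) at -83. z up; yaw free.
- drillchuck_head (a point): Tool holder, 0.5 kg, cutter up: dark round drill chuck, 39 mm barrel (head to grip, -13 to +7 mm about the point), coned above, with a 6 mm drill up to +34 mm. Site: on the axis, mid-head; below it the head and neck end on the flange's top at -23 mm, flange (48 mm round) underside at -37, tip of the 46 mm taper (17 mm wide at tip, 32 at top) at -83. z up; yaw free.
- facemill_head (a point): Tool holder, 0.5 kg, cutter up: broad 44 mm face mill (dark round head to grip, -7 to +11 mm about the point), five inserts, flat top at +13 mm. Site: on the axis, mid-head; below it the head and neck end on the flange's top at -23 mm, flange (48 mm round) underside at -37, tip of the 46 mm taper (17 mm wide at tip, 32 at top) at -83. z up; yaw free.
- countersink_head (a point): Tool holder, 0.35 kg, cutter up: slim round notched 25 mm collet nut (head to grip, -13 to +14 mm about the point) with a 20 mm wide pointed cone up to +32 mm. Site: on the axis, mid-head; below it the head and neck end on the flange's top at -23 mm, flange (48 mm round) underside at -37, tip of the 46 mm taper (17 mm wide at tip, 32 at top) at -83. z up; yaw free.
- seat_endmill: Black plastic pocket cup of the carrier in which the endmill holder stands at the start, fixed (54 mm outside, hole 37 mm, 30 mm high, all four alike). Origin: centre of its underside, 30 mm above the work surface.
- seat_drillchuck: Black plastic pocket cup of the carrier in which the drillchuck holder stands at the start, fixed (54 mm outside, hole 37 mm, 30 mm high, all four alike). Origin: centre of its underside, 30 mm above the work surface.
- seat_facemill: Black plastic pocket cup of the carrier in which the facemill holder stands at the start, fixed (54 mm outside, hole 37 mm, 30 mm high, all four alike). Origin: centre of its underside, 30 mm above the work surface.
- seat_countersink: Black plastic pocket cup of the carrier in which the countersink holder stands at the start, fixed (54 mm outside, hole 37 mm, 30 mm high, all four alike). Origin: centre of its underside, 30 mm above the work surface.
- carrier: Grey carrier, fixed, 272 x 90 mm, holding the four tools in random order. Four pockets along its x axis, at x = +97.5, +32.5, -32.5, -97.5 mm; holes 37 mm, rims 60 mm high; a seated holder's point is 97 mm up. Origin: centre of underside. A low dark grab handle (to x = 184 mm, 53 mm high) sticks out level at the +x end; the tool at x = +97.5 is the first. May stand left or right, at any yaw.
- strip: The mill's aluminium tool strip, fixed, empty, 272 x 90 mm. Four pockets along its x axis, at x = +97.5, +32.5, -32.5, -97.5 mm; holes 37 mm, rims 60 mm high; a seated holder's point is 97 mm up. Origin: centre of underside. At the +x end stands the tool-length setter, a round 37 mm steel post 67 mm high at x = 158.5 mm; the pocket beside it, x = +97.5, is the first. Any yaw.
Not all that is in view belongs to the job. What is shaped like the part that bears drillchuck_head but green or pink is not meant.

How it is judged:
By the outcome, as a careful person would: the job done as asked, in the order asked, and still so for the second after the job is handed in, with the robot touching nothing.
It also fails if it takes over 118 s, if anything falls off the work surface, if the arm or the gripper's body presses on something with over 40 N, if the wrist force passes 120 N, or if a joint passes its speed limit or range.

## Robot

A 7-joint arm with a two-finger parallel gripper is mounted at the origin on the work surface. World frame = base frame: x ahead of the robot, y to its left, z up, the work surface at z = 0. Lengths are in m, angles in rad, forces in N, time in s.
With the tool pointing down it reaches from about 0.35 to 0.9 m from the base axis. Payload 8.1 kg.
Tool frame: the origin (TCP) lies at the centre of the arm's flange, where the gripper is bolted on; the fingertips stand 178 mm ahead of it and the grasp point (between the pads) lies 159 mm ahead of it; z points along the fingers, y is the direction in which the jaws open and shut (so a half turn about z gives the same grasp; the last joint's range is limited). The gripper opens to 92 mm and grips with 3 to 60 N. Pads are 19 mm wide; open, the fingers measure 130 mm over their backs; the gripper's body (75 mm by 190 mm) begins 47 mm behind the grasp point.
Start: joints at [1.052, 0.434, 0.025, 1.573, -0.012, 1.134, -0.075], TCP at [0.252, -0.572, 0.405] pointing down, gripper open.
Joint ranges: [-2.62, 2.62], [-0.44, 2.09], [-1.27, 1.32], [0.08, 2.57], [-1.32, 4.46], [0.12, 2], [-2.74, 2.74]. Speed limits (rad/s): [2.22, 2.22, 3.01, 3.01, 3.14, 3.14, 3.14].

## Interface

Orientations are given as a rotation vector (axis times angle).
In Python, from cell import arm gives the robot as it stands. The module is installed in compiled form; this text tells all that it offers.
- The arm moves only by the tool move_arm, never from a script. Its argument "steps" is a list of rows, each a list of 4 numbers: the shift along the tool's x, y, z in mm, then the turn about the tool's z in rad. In form: [[x, y, z, twist], ...]. A call has 1 to 20 rows; each row is the pose to reach, as a shift and turn from the pose commanded when the call began, along the tool's axes at that moment; what a row does not reach only later rows make up. A row lasts 1/8 s, in which the tool goes at most 62.5 mm and 10.7 degrees, less where a joint would pass 70% of its speed; a pose out of reach is approached as far as the arm can. A call with a gripper value outside its range is refused whole. "grip" is the finger opening in mm, from 0 to 91.8, set as the call begins (left out, the last holds). The fingers move at their own pace and stop on an object; "grip_force" is the grip in N (left out, the last holds). Time passes only in rows, so rows that repeat a pose let the fingers close. It gives the time, the measured TCP pose, the force and the opening at its end, in the units of the state.
- arm.observe(): the state, without advancing time (a new reading comes with each control period).
- arm.get_image(name): name is "scene" or "top" or "wrist"; returns the picture (420x560x3 uint8, red, green, blue); there is no depth.
- arm.camera_info(name): a dict with "mtx" (3x3 intrinsics, pixels), "pose" (4x4, takes a point from camera to world coordinates); the wrist camera has in their place "T_tool_cam" (4x4, takes a point from camera to tool coordinates, whose origin is the TCP and whose axes are the flange's). Camera axes: x right, y down, z forward; pixel columns grow to the right and rows downward; lengths in m; the calibration is good to about 2 mm. The wrist camera is an equidistant fisheye: a pixel r from the principal point sees the ray r / f radians off the axis. A picture is of the moment at which its call begins: read the wrist's pose just before it. camera_info takes no time and is no camera call.
- arm.sign_off(): hands the job in, once; it reports no verdict.
The state is a dict: "clock": time; "joints": joint angles; "dq": joint speeds; "joint_efforts": joint torques, N m; "position": TCP position; "ee_rot": TCP orientation; "force": force on the tool from outside, world axes, zero at the start; "ft_torque": the same for the moment, N m; "width": opening from 0.0 (shut) to 1.0 (fully open).
Only numpy, scipy, OpenCV 4.12 (cv2) and the standard library are available. Lean on these libraries where they do the work, as an engineer would, in place of code of your own. Each camera call takes 0.05 s, during which the arm holds its last target.

## Working session

There is one attempt and no reset: what is moved stays moved. The work goes in short steps, Python scripts to look and compute and a tool call to move; the robot and the scene stay as the last step left them, time stands still between calls to the robot, and variables do not carry over. Pictures are saved under pics/ and viewed, and the job is handed in when it is done.

Besides the shell and the picture viewer there is one more tool, called after ">>>" in YAML: its name, and indented under it one key for each argument. move_arm: Moves the arm, as the interface text tells. Its arguments: {"type":"object","properties":{"steps":{"type":"array"},"grip":{"type":"number"},"grip_force":{"type":"number"}},"required":["steps"]}

```bash
mkdir -p pics; cat > h.py <<'E'
import numpy as np, cv2
from cell import arm
def save(n,f):
    im=arm.get_image(n); cv2.imwrite('pics/'+f,im[:,:,::-1]); return im
E
python3 - <<'E'
from h import *
np.set_printoptions(precision=4,suppress=True)
s=arm.observe(); print(s)
for n in ['scene','top','wrist']:
    save(n,n+'0.png'); print(n,arm.camera_info(n))
E
```

```text
{'clock': 0.0, 'joints': array([ 1.0524,  0.4352,  0.025 ,  1.5741, -0.0116,  1.134 , -0.0751]), 'dq': array([-0.0006,  0.0007,  0.0009,  0.0006,  0.0003,  0.0003,  0.0002]), 'joint_efforts': array([ -0.0013, -66.7848,   0.9841, -31.4456,  -0.0605,   0.0431,
         0.0002]), 'position': array([ 0.2523, -0.5715,  0.404 ]), 'ee_rot': array([-3.0725, -0.6481,  0.0007]), 'force': array([0.6532, 0.6995, 0.4093]), 'ft_torque': array([ 0.0022, -0.0072,  0.0151]), 'width': 1.000415958144725}
scene {'mtx': array([[468.9578,   0.    , 285.6289],
       [  0.    , 468.9578, 209.1482],
       [  0.    ,   0.    ,   1.    ]]), 'pose': array([[ 0.5015,  0.7094, -0.4952,  0.9878],
       [ 0.865 , -0.4011,  0.3013, -0.3062],
       [ 0.0151, -0.5795, -0.8148,  0.8723],
       [ 0.    ,  0.    ,  0.    ,  1.    ]])}
top {'mtx': array([[498.7289,   0.    , 275.4959],
       [  0.    , 498.7289, 208.8354],
       [  0.    ,   0.    ,   1.    ]]), 'pose': array([[-0.0211, -0.9983,  0.0539,  0.4252],
       [-0.9997,  0.0219,  0.0141, -0.0103],
       [-0.0153, -0.0536, -0.9984,  1.2457],
       [ 0.    ,  0.    ,  0.    ,  1.    ]])}
wrist {'mtx': array([[325.1923,   0.    , 276.2331],
       [  0.    , 325.1923, 205.0533],
       [  0.    ,   0.    ,   1.    ]]), 'T_tool_cam': array([[-0.0005, -0.9561, -0.2931,  0.0787],
       [ 1.    , -0.0006,  0.0002,  0.0004],
       [-0.0004, -0.2931,  0.9561,  0.0203],
       [ 0.    ,  0.    ,  0.    ,  1.    ]])}
```

View pics/scene0.png

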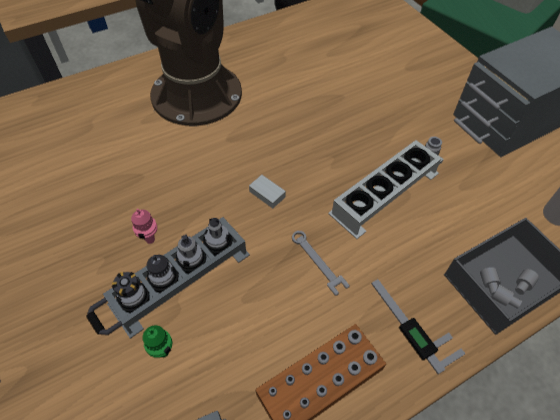

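View pics/top0.png

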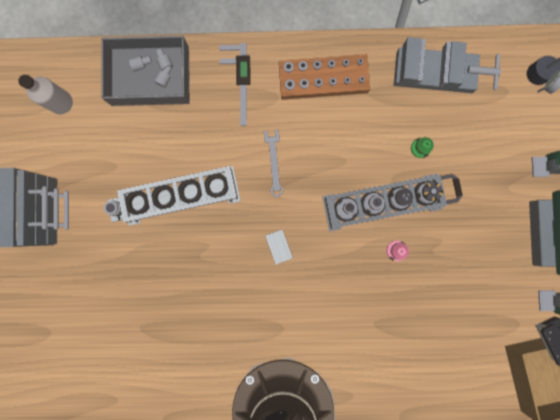

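View pics/wrist0.png

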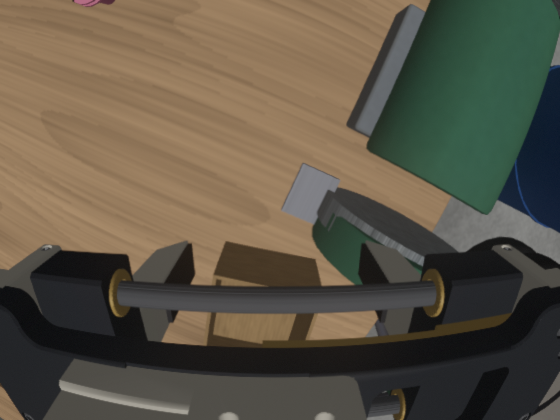

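```bash
python3 - <<'E'
import cv2
im=cv2.imread('pics/top0.png')
a=cv2.resize(im[165:240,310:470],None,fx=5,fy=5,interpolation=cv2.INTER_CUBIC)
b=cv2.resize(im[160:235,95:255],None,fx=5,fy=5,interpolation=cv2.INTER_CUBIC)
cv2.imwrite('pics/ta.png',a);cv2.imwrite('pics/tb.png',b)
im=cv2.imread('pics/scene0.png')
cv2.imwrite('pics/sa.png',cv2.resize(im[205:345,80:260],None,fx=4,fy=4,interpolation=cv2.INTER_CUBIC))
cv2.imwrite('pics/sb.png',cv2.resize(im[125:245,320:460],None,fx=5,fy=5,interpolation=cv2.INTER_CUBIC))
E
```

```text
(no output)
```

View pics/ta.png

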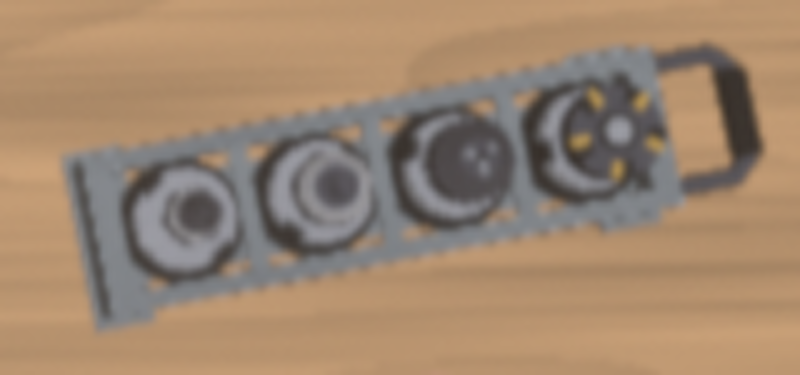

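View pics/tb.png

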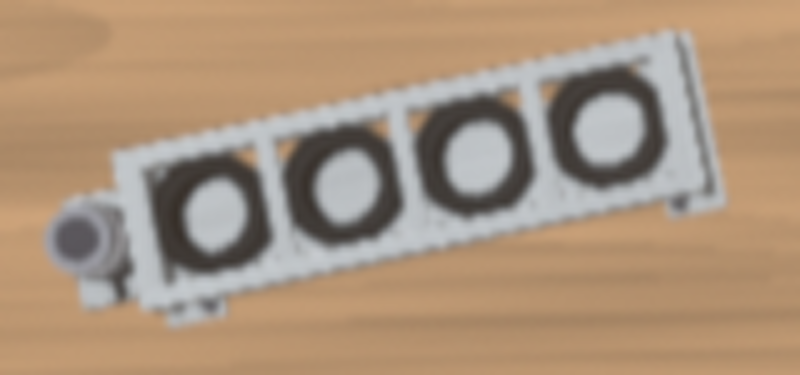

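View pics/sa.png

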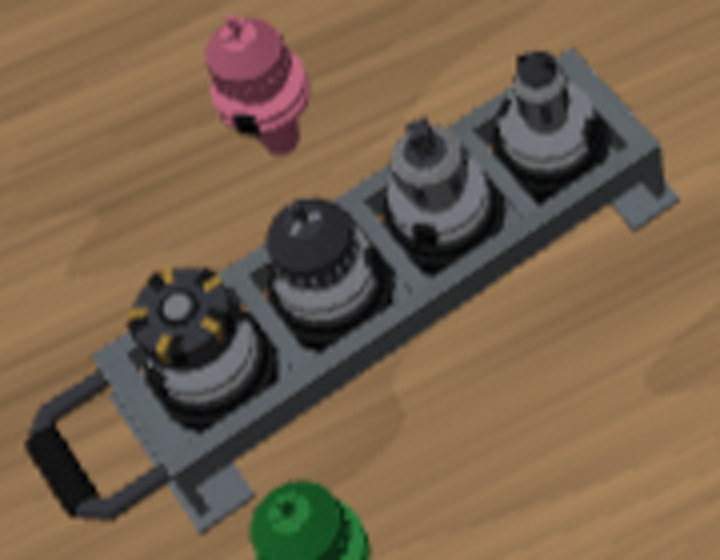

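View pics/sb.png

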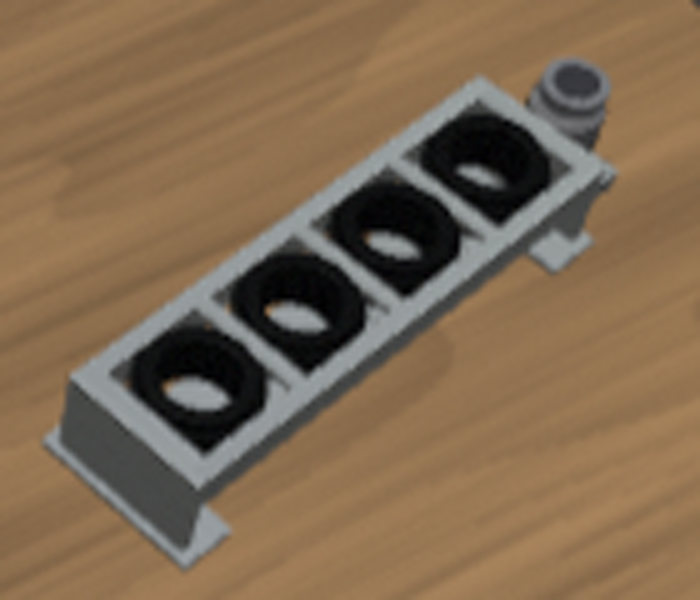

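```bash
cat >> h.py <<'E'
from scipy.spatial.transform import Rotation as R
from scipy.optimize import least_squares
def ray(n,uv):
    c=arm.camera_info(n); P=c['pose']; d=np.linalg.inv(c['mtx'])@np.array([uv[0],uv[1],1.]); return P[:3,3],P[:3,:3]@d
def onz(n,uv,z):
    o,d=ray(n,uv); return o+d*(z-o[2])/d[2]
def proj(n,p):
    c=arm.camera_info(n); P=c['pose']; q=P[:3,:3].T@(np.asarray(p,float)-P[:3,3]); q=c['mtx']@q; return q[:2]/q[2]
def wpose(s):
    T=np.eye(4); T[:3,:3]=R.from_rotvec(s['ee_rot']).as_matrix(); T[:3,3]=s['position']; return T@arm.camera_info('wrist')['T_tool_cam']
def wproj(P,p):
    K=arm.camera_info('wrist')['mtx']; q=P[:3,:3].T@(np.asarray(p,float)-P[:3,3])
    th=np.arctan2(np.hypot(q[0],q[1]),q[2]); a=q[:2]/(np.hypot(q[0],q[1])+1e-12)
    return np.array([K[0,2],K[1,2]])+K[0,0]*th*a
def wray(P,uv):
    K=arm.camera_info('wrist')['mtx']; v=np.array([uv[0]-K[0,2],uv[1]-K[1,2]]); r=np.hypot(*v)+1e-12; th=r/K[0,0]
    return P[:3,3],P[:3,:3]@np.array([np.sin(th)*v[0]/r,np.sin(th)*v[1]/r,np.cos(th)])
def wonz(P,uv,z):
    o,d=wray(P,uv); return o+d*(z-o[2])/d[2]
E
python3 - <<'E'
from h import *
np.set_printoptions(precision=4,suppress=True)
def fit(P):
    P=np.array(P)[:,:2]; k=np.array([.0975,.0325,-.0325,-.0975])
    A=(P*k[:,None]).sum(0)/(k**2).sum(); return P.mean(0),np.arctan2(A[1],A[0]),np.linalg.norm(A)
s=[(213/5+95,212/5+160),(344/5+95,184/5+160),(476/5+95,155/5+160),(606/5+95,127/5+160)]
P=[onz('top',u,.06) for u in s]; print(np.array(P),fit(P))
# tool heads in top: top centers
h=[((620/5+310,130/5+165),.110),((472/5+310,157/5+165),.11),((338/5+310,186/5+165),.12),((202/5+310,212/5+165),.12)]
P=[onz('top',u,z) for u,z in h]; print(np.array(P),fit(P))
# scene
sb=[(487,160),(395,230),(298,306),(200,382)]
P=[onz('scene',(x/5+320,y/5+125),.06) for x,y in sb]; print(np.array(P),fit(P))
sa=[((178,305),.11),((313,232),.11),((427,150),.11),((539,88),.11)]
P=[onz('scene',(x/4+80,y/4+205),z) for (x,y),z in sa]; print(np.array(P),fit(P))
st=arm.observe(); print(R.from_rotvec(st['ee_rot']).as_matrix())
E
```

```text
[[0.5119 0.3361 0.06  ]
 [0.5239 0.273  0.06  ]
 [0.5364 0.2095 0.06  ]
 [0.5484 0.147  0.06  ]] (array([0.5301, 0.2414]), np.float64(1.762212380941257), np.float64(0.9880451986008972))
[[ 0.5192 -0.3555  0.11  ]
 [ 0.5084 -0.2881  0.11  ]
 [ 0.4959 -0.225   0.12  ]
 [ 0.4855 -0.1634  0.12  ]] (array([ 0.5022, -0.258 ]), np.float64(-1.3949729715622716), np.float64(0.9990768608712955))
[[0.5162 0.335  0.06  ]
 [0.5289 0.2712 0.06  ]
 [0.5426 0.2063 0.06  ]
 [0.5554 0.1441 0.06  ]] (array([0.5358, 0.2391]), np.float64(1.7738127307975295), np.float64(1.0011778644275307))
[[ 0.5196 -0.3545  0.11  ]
 [ 0.5144 -0.2887  0.11  ]
 [ 0.4994 -0.226   0.11  ]
 [ 0.4937 -0.1651  0.11  ]] (array([ 0.5068, -0.2586]), np.float64(-1.4249142103480434), np.float64(0.9808381586105219))
[[ 0.9148  0.4039 -0.0006]
 [ 0.4039 -0.9148  0.0011]
 [-0.0001 -0.0012 -1.    ]]
```

```bash
cat >> h.py <<'E'
def plan(xyz,yaw,s=None):
    s=s or arm.observe(); Rm=R.from_rotvec(s['ee_rot']).as_matrix()
    d=Rm.T@(np.array(xyz)-s['position'])*1000; cur=np.arctan2(Rm[1,0],Rm[0,0])
    t=-(yaw-cur); t=(t+np.pi)%(2*np.pi)-np.pi
    print('shift mm',d.round(1),'twist',round(t,3),'tilt',Rm[:,2].round(4)); return d,t
E
python3 - <<'E'
from h import *
plan([.517,-.327,.45],1.755)
E
```

```text
shift mm [ 340.9 -116.9  -45.8] twist -1.339 tilt [-6.0e-04  1.1e-03 -1.0e+00]
```

>>> move_arm:
  steps:
    - [0, 0, -46, 0]
    - [43, -15, -46, -0.17]
    - [85, -29, -46, -0.34]
    - [128, -44, -46, -0.5]
    - [170, -58, -46, -0.67]
    - [213, -73, -46, -0.84]
    - [256, -88, -46, -1.0]
    - [298, -102, -46, -1.17]
    - [341, -117, -46, -1.339]
    - [341, -117, -46, -1.339]
    - [341, -117, -46, -1.339]
    - [341, -117, -46, -1.339]
  grip: 91.8

```text
clock: 1.65
position: [0.5162, -0.3283, 0.4506]
ee_rot: [-2.012, -2.413, 0.002]
force: [0.1, 0.2, 0.1]
width: 1.0
```

```bash
python3 - <<'E'
from h import *
s=arm.observe(); print(s['clock'],s['position'],s['joints'],s['dq']);import pickle; pickle.dump(s,open('s1.pkl','wb'))
save('wrist','w1.png')
E
```

```text
1.65 [ 0.51618971 -0.32831137  0.45059341] [ 0.72128402  0.4094771  -0.35096512  1.51640329  0.14607944  1.24193412
  0.53061343] [ 0.00192789 -0.00244156 -0.00470119 -0.00256    -0.00205668 -0.00111809
  0.00362084]
```

View pics/w1.png

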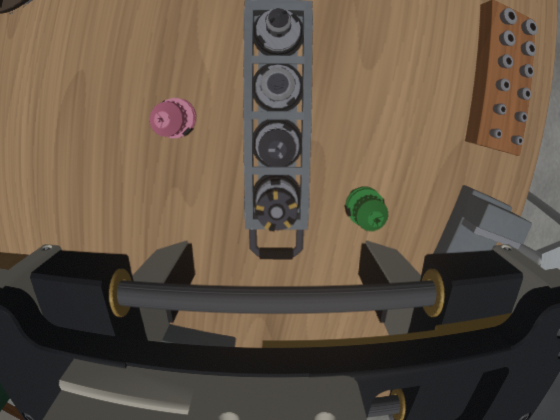

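```bash
python3 - <<'E'
import cv2
im=cv2.imread('pics/w1.png')
a=cv2.resize(im[0:130,225:335],None,fx=4.5,fy=4.5,interpolation=cv2.INTER_CUBIC)
b=cv2.resize(im[110:240,225:335],None,fx=4.5,fy=4.5,interpolation=cv2.INTER_CUBIC)
cv2.imwrite('pics/w1a.png',a);cv2.imwrite('pics/w1b.png',b)
E
```

```text
(no output)
```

View pics/w1a.png

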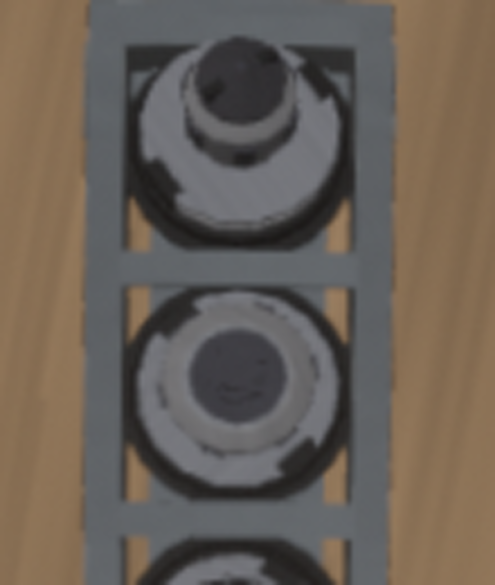

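View pics/w1b.png

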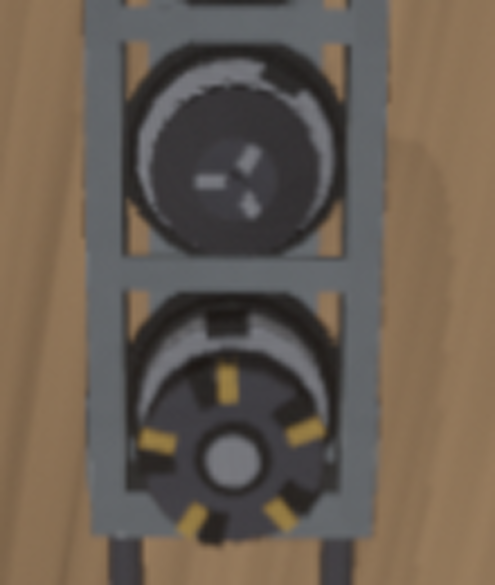

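```bash
cat > fitc.py <<'E'
from h import *
import pickle
def obsfit(P,obs,x0):
    # obs: (px,py,k,z) k tray x offset
    def f(v):
        out=[]
        for px,py,k,z in obs:
            p=[v[0]+k*np.cos(v[2]),v[1]+k*np.sin(v[2]),z]; out+=list(wproj(P,p)-[px,py])
        return np.array(out)
    r=least_squares(f,x0,loss='soft_l1'); return r.x,r.fun.reshape(-1,2)
def draw(im,P,v,circ,fn,crop,fx,color=(0,0,255)):
    x0,y0,x1,y1=crop; big=cv2.resize(im[y0:y1,x0:x1],None,fx=fx,fy=fx,interpolation=cv2.INTER_CUBIC)
    for k,r,z in circ:
        c=np.array([v[0]+k*np.cos(v[2]),v[1]+k*np.sin(v[2])])
        pts=[(wproj(P,[c[0]+r*np.cos(a),c[1]+r*np.sin(a),z])-[x0,y0]+.5)*fx for a in np.linspace(0,2*np.pi,60)]
        cv2.polylines(big,[np.array(pts).round().astype(int)],True,color,1,cv2.LINE_AA)
    cv2.imwrite('pics/'+fn,big)
E
python3 - <<'E'
from fitc import *
np.set_printoptions(precision=4,suppress=True)
s=pickle.load(open('s1.pkl','rb')); P=wpose(s)
A=lambda x,y:(x/4.5+225-.5,y/4.5-.5); B=lambda x,y:(x/4.5+225-.5,y/4.5+110-.5)
k=[.0975,.0325,-.0325,-.0975]
obs=[(*B(232,460),k[0],.110),(*B(235,170),k[1],.104),(*A(238,376),k[2],.110),(*A(239,392),k[2],.074),(*A(241,131),k[3],.074),(*A(238.5,393),k[2],.06),(*B(235,152),k[1],.06),(*B(234,398),k[0],.06)]
v,res=obsfit(P,obs,[.505,-.258,-1.395]); print(v,res.round(2))
im=cv2.imread('pics/w1.png')
circ=[(q,.027,.06) for q in k]+[(q,.024,.074) for q in k]+[(k[0],.022,.108),(k[1],.0195,.104),(k[2],.017,.11),(k[3],.0125,.111)]
draw(im,P,v,circ,'o1a.png',(225,0,335,130),4.5);draw(im,P,v,circ,'o1b.png',(225,110,335,240),4.5)
E
cd pics; python3 -c "
import cv2,numpy as np;cv2.imwrite('o1.png',cv2.resize(np.hstack([cv2.imread('o1a.png'),cv2.imread('o1b.png')]),None,fx=.8,fy=.8,interpolation=cv2.INTER_AREA))"
```

```text
[ 0.5034 -0.2586 -1.4005] [[ 0.11 -0.17]
 [ 0.11  0.95]
 [ 0.14  0.18]
 [-0.17 -0.86]
 [-0.   -0.55]
 [-0.08 -0.23]
 [ 0.1   0.23]
 [-0.26  0.4 ]]
```

View pics/o1.png

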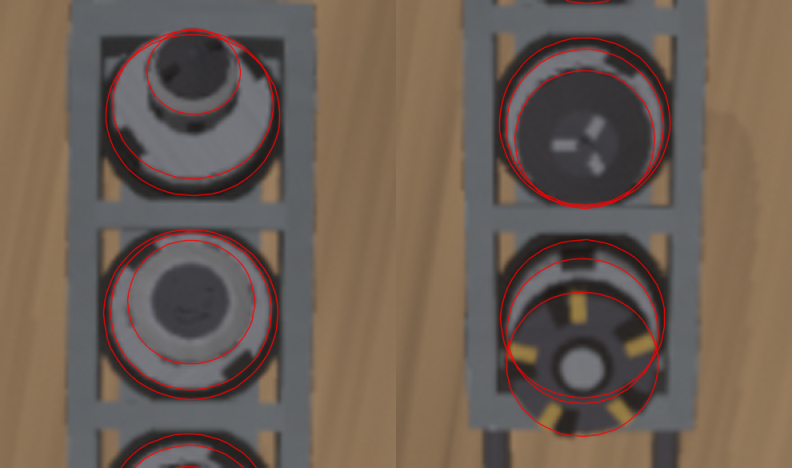

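```bash
python3 - <<'E'
from h import *
plan([.545,.172,.45],1.765)
E
```

```text
shift mm [4.869e+02 1.184e+02 3.000e-01] twist -0.013 tilt [-6.e-04 -5.e-04 -1.e+00]
```

>>> move_arm:
  steps:
    - [54, 13, 0, 0]
    - [108, 26, 0, 0]
    - [162, 39, 0, 0]
    - [216, 52, 0, 0]
    - [270, 66, 0, 0]
    - [324, 79, 0, 0]
    - [378, 92, 0, 0]
    - [433, 105, 0, 0]
    - [487, 118, 0, -0.013]
    - [487, 118, 0, -0.013]
    - [487, 118, 0, -0.013]
    - [487, 118, 0, -0.013]

```text
clock: 3.2
position: [0.5445, 0.1714, 0.4507]
ee_rot: [1.996, 2.425, -0.001]
force: [0.3, 0.3, 0.2]
width: 1.001
```

```bash
python3 - <<'E'
from h import *
s=arm.observe(); print(s['clock'],s['position'],s['joints'],s['dq']);import pickle; pickle.dump(s,open('s2.pkl','wb'))
save('wrist','w2.png')
im=cv2.imread('pics/w2.png')
a=cv2.resize(im[0:130,225:335],None,fx=4.5,fy=4.5,interpolation=cv2.INTER_CUBIC)
b=cv2.resize(im[110:240,225:335],None,fx=4.5,fy=4.5,interpolation=cv2.INTER_CUBIC)
cv2.imwrite('pics/w2a.png',a);cv2.imwrite('pics/w2b.png',b)
E
```

```text
3.2 [0.5445056  0.17137031 0.45068387] [-6.86187233e-05  3.69414692e-01 -5.47244177e-01  1.60611136e+00
  2.02227470e-01  1.22318411e+00 -3.92865490e-01] [ 0.00294875  0.00083612 -0.00482833 -0.00153089 -0.00120924  0.0013274
 -0.00022768]
```

View pics/w2a.png

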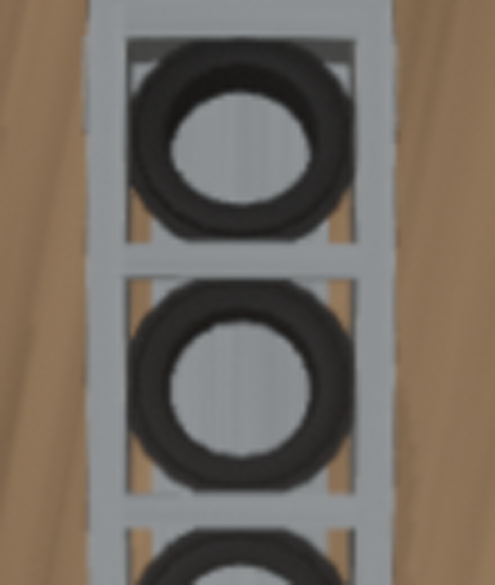

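View pics/w2b.png

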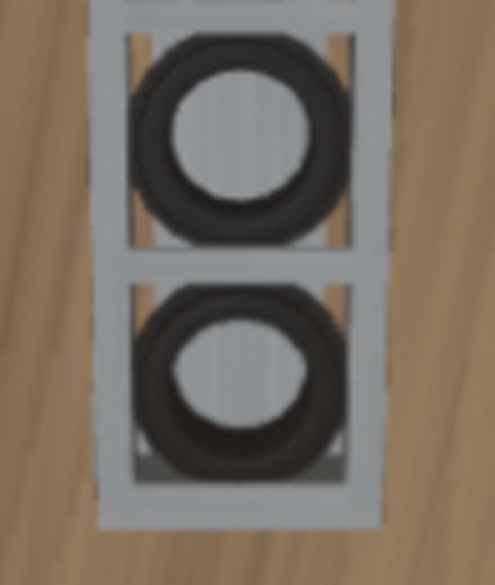

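```bash
python3 - <<'E'
from fitc import *
np.set_printoptions(precision=4,suppress=True)
s=pickle.load(open('s2.pkl','rb')); P=wpose(s)
A=lambda x,y:(x/4.5+225-.5,y/4.5-.5); B=lambda x,y:(x/4.5+225-.5,y/4.5+110-.5)
k=[.0975,.0325,-.0325,-.0975]
obs=[(*A(241.5,138),k[0],.06),(*A(241.5,383),k[1],.06),(*B(240.5,139.5),k[2],.06),(*B(241,382),k[3],.06)]
v,res=obsfit(P,obs,[.531,.241,1.765]); print(v,res.round(2))
im=cv2.imread('pics/w2.png')
circ=[(q,.027,.06) for q in k]+[(q,.0185,.06) for q in k]+[(q,.0185,.03) for q in k]
draw(im,P,v,circ,'o2a.png',(225,0,335,130),4.5);draw(im,P,v,circ,'o2b.png',(225,110,335,240),4.5)
E
cd pics; python3 -c "
import cv2,numpy as np;cv2.imwrite('o2.png',cv2.resize(np.hstack([cv2.imread('o2a.png'),cv2.imread('o2b.png')]),None,fx=.8,fy=.8,interpolation=cv2.INTER_AREA))"
```

```text
[0.5317 0.2438 1.7636] [[-0.01 -1.57]
 [-0.04 -0.51]
 [ 0.13  0.52]
 [-0.08  1.61]]
```

View pics/o2.png

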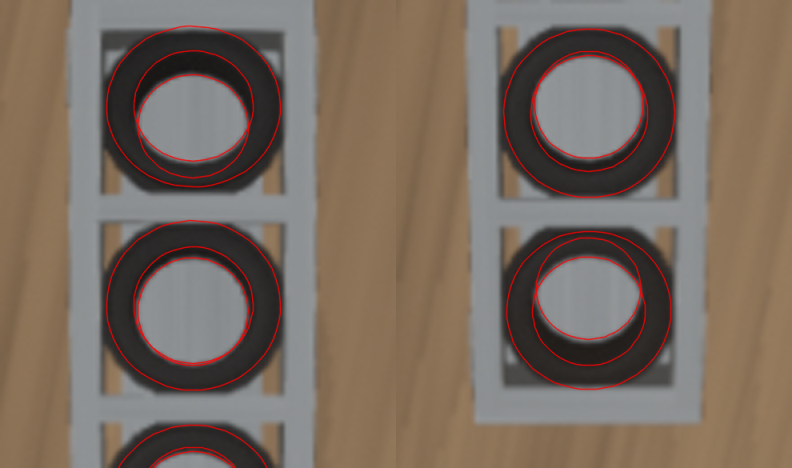

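```bash
cat >> h.py <<'E'
C=lambda i:np.array([.5034,-.2586])+[.0975,.0325,-.0325,-.0975][i-1]*np.array([np.cos(-1.4005),np.sin(-1.4005)])
S=lambda i:np.array([.5317,.2438])+[.0975,.0325,-.0325,-.0975][i-1]*np.array([np.cos(1.7636),np.sin(1.7636)])
YC=np.pi-1.4005; YS=1.7636
def goC(i,z): return plan([*C(i),z],YC)
def goS(i,z): return plan([*S(i),z],YS)
E
python3 -c "
from h import *
goC(1,.38)"
```

```text
shift mm [-511.5 -125.4   71.2] twist 0.024 tilt [ 2.e-04 -9.e-04 -1.e+00]
```

>>> move_arm:
  steps:
    - [-57, -14, 0, 0.003]
    - [-114, -28, 0, 0.006]
    - [-170, -42, 5, 0.01]
    - [-227, -56, 15, 0.012]
    - [-284, -70, 25, 0.015]
    - [-341, -84, 40, 0.018]
    - [-398, -98, 50, 0.02]
    - [-455, -111, 60, 0.022]
    - [-511.5, -125.4, 71, 0.024]
    - [-511.5, -125.4, 71, 0.024]
    - [-511.5, -125.4, 71, 0.024]
    - [-511.5, -125.4, 71, 0.024]

```text
clock: 4.75
position: [0.5214, -0.3516, 0.3803]
ee_rot: [2.019, 2.406, 0.001]
force: [0.2, 0.0, 0.4]
width: 0.999
```

```bash
python3 - <<'E'
from fitc import *
s=arm.observe(); print(s['clock'],s['position']); goC(1,.258)
save('wrist','w3.png'); P=wpose(s); im=cv2.imread('pics/w3.png')
v=[.5034,-.2586,-1.4005];k=[.0975,.0325,-.0325,-.0975]
circ=[(k[0],.022,.108),(k[0],.004,.11),(k[1],.0195,.104)]+[(q,.024,.074) for q in k]
draw(im,P,v,circ,'o3.png',(180,0,380,260),3)
E
```

```text
4.75 [ 0.52144619 -0.35159876  0.38025214]
shift mm [ -2.8  -2.1 122.3] twist 0.004 tilt [ 7.e-04  2.e-04 -1.e+00]
```

View pics/o3.png

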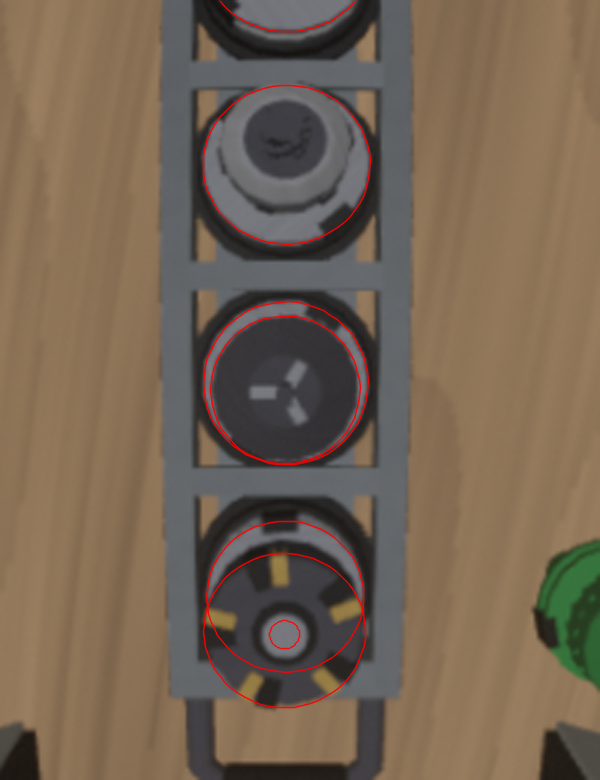

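>>> move_arm:
  steps:
    - [-2.8, -2.1, 30, 0.004]
    - [-2.8, -2.1, 60, 0.004]
    - [-2.8, -2.1, 80, 0.004]
    - [-2.8, -2.1, 90, 0.004]
    - [-2.8, -2.1, 90, 0.004]
  grip: 72

```text
clock: 5.42
position: [0.5198, -0.3554, 0.2897]
ee_rot: [-2.025, -2.401, -0.0]
force: [0.1, 0.4, 0.2]
width: 0.786
```

```bash
python3 -c "
from h import *
goC(1,.258)"
```

```text
shift mm [ 0.6  0.3 31.7] twist -0.0 tilt [-4.e-04  3.e-04 -1.e+00]
```

>>> move_arm:
  steps:
    - [0.5, 0.3, 12, 0]
    - [0.5, 0.3, 22, 0]
    - [0.5, 0.3, 28, 0]
    - [0.5, 0.3, 31.5, 0]
    - [0.5, 0.3, 31.5, 0]

```text
clock: 6.05
position: [0.5198, -0.3554, 0.258]
ee_rot: [-2.026, -2.401, 0.0]
force: [-0.2, -0.7, -0.4]
width: 0.78
```

>>> move_arm:
  steps:
    - [0, 0, 0, 0]
    - [0, 0, 0, 0]
    - [0, 0, 0, 0]
    - [0, 0, 0, 0]
    - [0, 0, 0, 0]
    - [0, 0, 0, 0]
  grip: 35
  grip_force: 45

```text
clock: 6.8
position: [0.5201, -0.3553, 0.2585]
ee_rot: [2.026, 2.401, 0.0]
force: [1.5, -0.1, 2.7]
width: 0.468
```

>>> move_arm:
  steps:
    - [0, 0, -5, 0]
    - [0, 0, -12, 0]
    - [0, 0, -25, 0]
    - [0, 0, -45, 0]
    - [0, 0, -70, 0]
    - [0, 0, -100, 0]
    - [0, 0, -130, 0]
    - [0, 0, -155, 0]
    - [0, 0, -160, 0]
    - [0, 0, -160, 0]

```text
clock: 8.05
position: [0.5196, -0.3553, 0.418]
ee_rot: [-2.026, -2.401, 0.0]
force: [-0.2, 0.0, -6.0]
width: 0.465
```

```bash
python3 - <<'E'
from h import *
s=arm.observe(); print(s['force'],s['width'],s['position'])
goS(1,.418); save('wrist','w4.png')
E
```

```text
[-0.21986162  0.02102313 -5.97914462] 0.4653249151831327 [ 0.51955756 -0.35528505  0.41801821]
shift mm [686.  110.3  -0. ] twist -0.024 tilt [-3.e-04 -0.e+00 -1.e+00]
```

View pics/w4.png

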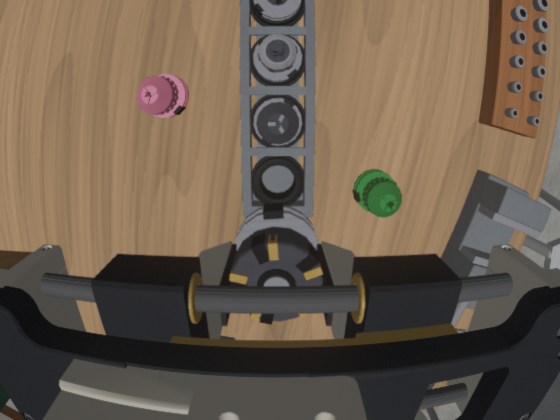

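>>> move_arm:
  steps:
    - [15, 2, 0, 0]
    - [45, 7, 0, 0]
    - [90, 14, 0, -0.003]
    - [143, 23, 0, -0.005]
    - [196, 31, 0, -0.007]
    - [249, 40, 0, -0.01]
    - [302, 48, 0, -0.012]
    - [355, 57, 0, -0.014]
    - [408, 65, 0, -0.016]
    - [461, 74, 0, -0.018]
    - [514, 82, 0, -0.02]
    - [567, 91, 0, -0.022]
    - [615, 99, 0, -0.024]
    - [650, 104, 0, -0.024]
    - [675, 108, 0, -0.024]
    - [686, 110, 0, -0.024]
    - [686, 110, 0, -0.024]
    - [686, 110, 0, -0.024]

```text
clock: 10.35
position: [0.5132, 0.338, 0.418]
ee_rot: [1.998, 2.423, -0.002]
force: [-0.2, -0.7, -5.0]
width: 0.465
```

```bash
python3 - <<'E'
from h import *
s=arm.observe(); print(s['force'],s['width'],s['position'])
goS(1,.258); save('wrist','w5.png')
E
```

```text
[-0.18950079 -0.69424104 -4.97867996] 0.46507816895080034 [0.51319721 0.33803529 0.41796546]
shift mm [  1.7   0.2 160. ] twist -0.001 tilt [-1.0e-04 -1.4e-03 -1.0e+00]
```

View pics/w5.png

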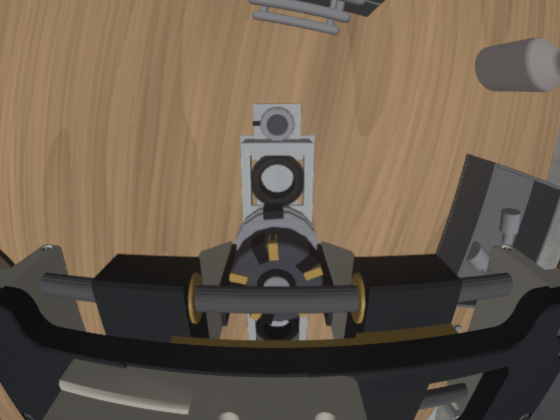

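```bash
cat >> h.py <<'E'
def hole(im,c=(278,180),h=35):
    g=cv2.cvtColor(im,cv2.COLOR_BGR2GRAY); x0,y0=c[0]-h,c[1]-h
    g=cv2.GaussianBlur(cv2.resize(g[y0:y0+2*h,x0:x0+2*h],None,fx=4,fy=4,interpolation=cv2.INTER_CUBIC),(0,0),2)
    t=90
    m=(g>t).astype(np.uint8); n,l,st,ce=cv2.connectedComponentsWithStats(m,connectivity=4)
    out=[(st[i,4]/16,(ce[i]/4+[x0,y0]).round(2),(st[i,:4]/4).round(1)) for i in range(1,n) if 200<st[i,4]/16<1500]
    return out
E
python3 - <<'E'
from h import *
for f in ['w4','w5']: print(f,hole(cv2.imread(f'pics/{f}.png')))
E
```

```text
w4 [(np.float64(636.375), array([277.77, 178.81]), array([19.2, 20.8, 31.2, 26.8]))]
w5 [(np.float64(699.4375), array([277.32, 178.14]), array([18.2, 19.2, 32.2, 28. ]))]
```

>>> move_arm:
  steps:
    - [1.3, 0, 20, 0]
    - [1.3, 0, 50, 0]
    - [1.3, 0, 80, 0]
    - [1.3, 0, 100, 0]
    - [1.3, 0, 110, 0]
    - [1.3, 0, 110, 0]

```text
clock: 11.15
position: [0.5129, 0.34, 0.308]
ee_rot: [1.998, 2.424, -0.001]
force: [-0.6, 0.6, -4.9]
width: 0.466
```

```bash
python3 - <<'E'
from h import *
s=arm.observe(); print(s['force'],s['ft_torque'],s['width'],s['position'])
goS(1,.258); save('scene','s5.png'); save('top','t5.png')
im=cv2.imread('pics/s5.png'); cv2.imwrite('pics/s5a.png',cv2.resize(im[100:240,310:470],None,fx=4,fy=4))
E
```

```text
[-0.60327749  0.60502351 -4.9394497 ] [-0.01416714 -0.07794067  0.0339698 ] 0.4664674770914649 [0.51286265 0.3399964  0.30802088]
shift mm [-0.5  0.1 50. ] twist -0.001 tilt [-5.e-04 -7.e-04 -1.e+00]
```

View pics/s5a.png

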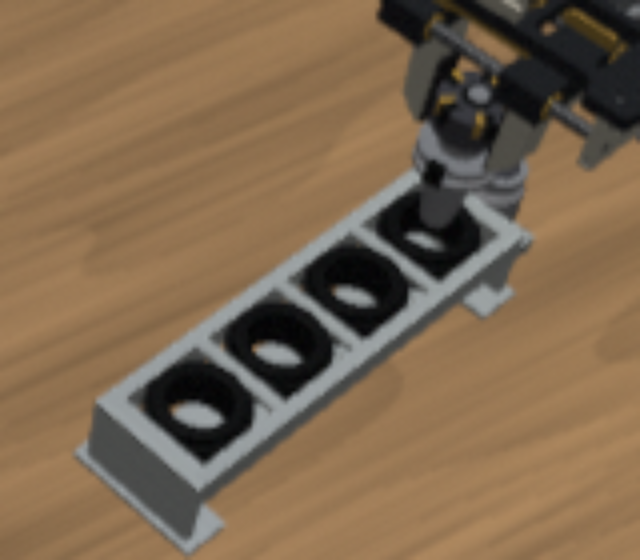

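>>> move_arm:
  steps:
    - [0, 0, 8, 0]
    - [0, 0, 16, 0]
    - [0, 0, 24, 0]
    - [0, 0, 32, 0]
    - [0, 0, 39, 0]
    - [0, 0, 44, 0]
    - [0, 0, 46, 0]

```text
clock: 12.12
position: [0.5126, 0.3406, 0.2618]
ee_rot: [-1.997, -2.425, 0.001]
force: [-0.4, 0.4, -5.1]
width: 0.466
```

>>> move_arm:
  steps:
    - [0, 0, 1, 0]
    - [0, 0, 2, 0]
    - [0, 0, 3, 0]
    - [0, 0, 3, 0]

```text
clock: 12.62
position: [0.5127, 0.3406, 0.2593]
ee_rot: [1.997, 2.425, 0.0]
force: [-0.3, 0.9, -5.1]
width: 0.463
```

>>> move_arm:
  steps:
    - [0, 0, 0.4, 0]
    - [0, 0, 0.8, 0]
    - [0, 0, 0.8, 0]

```text
clock: 13.0
position: [0.5127, 0.3406, 0.2585]
ee_rot: [1.997, 2.425, 0.0]
force: [0.2, -0.0, -4.7]
width: 0.462
```

>>> move_arm:
  steps:
    - [0, 0, 0.3, 0]
    - [0, 0, 0.6, 0]
    - [0, 0, 0.6, 0]

```text
clock: 13.38
position: [0.5127, 0.3407, 0.2584]
ee_rot: [1.997, 2.425, 0.001]
force: [-2.6, -3.4, 6.8]
width: 0.466
```

>>> move_arm:
  steps:
    - [0, 0, 0, 0]
    - [0, 0, 0, 0]
    - [0, 0, 0, 0]
    - [0, 0, 0, 0]
  grip: 72

```text
clock: 13.88
position: [0.5127, 0.3407, 0.2578]
ee_rot: [-1.997, -2.425, -0.0]
force: [-1.0, 0.7, -0.2]
width: 0.782
```

>>> move_arm:
  steps:
    - [0, 0, -20, 0]
    - [0, 0, -60, 0]
    - [0, 0, -105, 0]
    - [0, 0, -130, 0]
    - [0, 0, -130, 0]
    - [0, 0, -130, 0]

```text
clock: 14.62
position: [0.5124, 0.3404, 0.3879]
ee_rot: [1.997, 2.425, -0.0]
force: [-0.6, -0.3, -0.9]
width: 0.786
```

```bash
python3 - <<'E'
from fitc import *
s=arm.observe(); print(s['clock'],s['position'],s['width']); goC(2,.40)
save('wrist','w6.png'); P=wpose(s); im=cv2.imread('pics/w6.png')
v=[.5317,.2438,1.7636];k=[.0975,.0325,-.0325,-.0975]
circ=[(k[0],.022,.108),(k[0],.004,.11)]+[(q,.024,.074) for q in k[:1]]
draw(im,P,v,circ,'o6.png',(180,0,380,260),3)
E
```

```text
14.625 [0.51244318 0.34042387 0.38785008] 0.7859031947704577
shift mm [-618.7 -124.5  -12. ] twist 0.023 tilt [-1.e-04 -3.e-04 -1.e+00]
```

View pics/o6.png

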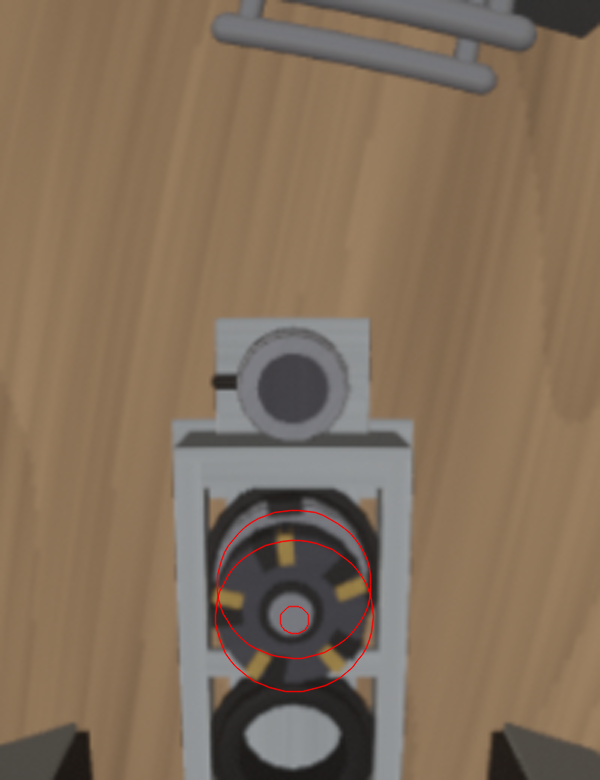

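>>> move_arm:
  steps:
    - [-30, -6, -12, 0.002]
    - [-85, -17, -12, 0.004]
    - [-140, -28, -12, 0.006]
    - [-195, -39, -12, 0.008]
    - [-250, -50, -12, 0.01]
    - [-305, -61, -12, 0.012]
    - [-360, -72, -12, 0.014]
    - [-415, -83, -12, 0.016]
    - [-470, -94, -12, 0.018]
    - [-525, -105, -12, 0.02]
    - [-580, -116, -5, 0.022]
    - [-610, -123, 5, 0.023]
    - [-618.7, -124.5, 20, 0.023]
    - [-618.7, -124.5, 30, 0.023]
    - [-618.7, -124.5, 30, 0.023]

```text
clock: 16.55
position: [0.5092, -0.2885, 0.3568]
ee_rot: [-2.02, -2.403, -0.0]
force: [-0.6, 0.6, -0.2]
width: 0.785
```

```bash
python3 -c "
from h import *
goC(2,.257); print(arm.observe()['position'])"
```

```text
shift mm [-2.2 -0.5 99.8] twist 0.002 tilt [-0.0018  0.0018 -1.    ]
[ 0.50921358 -0.28850792  0.35675408]
```

>>> move_arm:
  steps:
    - [-1.6, -0.5, 30, 0.002]
    - [-1.6, -0.5, 60, 0.002]
    - [-1.6, -0.5, 80, 0.002]
    - [-1.6, -0.5, 90, 0.002]
    - [-1.6, -0.5, 96, 0.002]
    - [-1.6, -0.5, 99.5, 0.002]
    - [-1.6, -0.5, 99.5, 0.002]

```text
clock: 17.42
position: [0.509, -0.2921, 0.2587]
ee_rot: [2.027, 2.4, 0.0]
force: [-0.1, -0.5, 1.3]
width: 0.787
```

>>> move_arm:
  steps:
    - [0, 0, 0, 0]
    - [0, 0, 0, 0]
    - [0, 0, 0, 0]
    - [0, 0, 0, 0]
    - [0, 0, 0, 0]
    - [0, 0, 0, 0]
  grip: 30

```text
clock: 18.18
position: [0.509, -0.2921, 0.2585]
ee_rot: [2.027, 2.4, 0.0]
force: [1.2, -0.0, 0.8]
width: 0.411
```

>>> move_arm:
  steps:
    - [0, 0, -5, 0]
    - [0, 0, -12, 0]
    - [0, 0, -25, 0]
    - [0, 0, -45, 0]
    - [0, 0, -70, 0]
    - [0, 0, -100, 0]
    - [0, 0, -130, 0]
    - [0, 0, -155, 0]
    - [0, 0, -161, 0]
    - [0, 0, -161, 0]

```text
clock: 19.42
position: [0.5086, -0.292, 0.4193]
ee_rot: [2.027, 2.4, -0.0]
force: [0.1, -0.0, -4.6]
width: 0.412
```

```bash
python3 - <<'E'
from h import *
s=arm.observe(); print(s['force'],s['width'],s['position'])
goS(2,.418); save('wrist','w7.png'); print(hole(cv2.imread('pics/w7.png')))
E
```

```text
[ 0.12648125 -0.00807595 -4.57693062] 0.4120709916569435 [ 0.50864755 -0.29204317  0.41927642]
shift mm [556.9 111.5   1.2] twist -0.025 tilt [-0.e+00 -2.e-04 -1.e+00]
[(np.float64(630.75), array([277.63, 177.84]), array([19.5, 19.8, 30.5, 26.8]))]
```

View pics/w7.png

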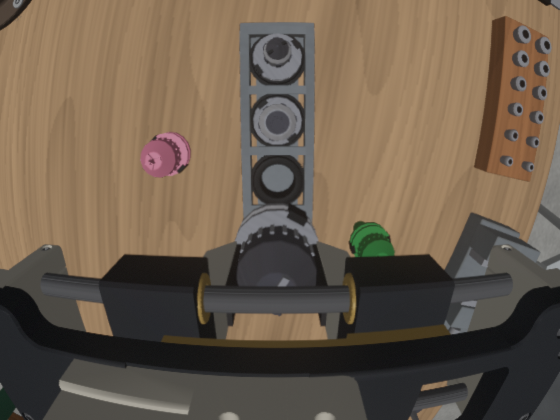

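>>> move_arm:
  steps:
    - [15, 3, 0, 0]
    - [45, 9, 0, 0]
    - [90, 18, 0, -0.003]
    - [142, 28, 0, -0.005]
    - [194, 39, 0, -0.007]
    - [246, 49, 0, -0.01]
    - [298, 60, 0, -0.012]
    - [350, 70, 0, -0.014]
    - [402, 80, 0, -0.018]
    - [450, 90, 0, -0.02]
    - [495, 99, 0, -0.025]
    - [530, 106, 0, -0.025]
    - [549, 110, 0, -0.025]
    - [556, 111.5, 0, -0.025]
    - [556, 111.5, 0, -0.025]
    - [556, 111.5, 0, -0.025]

```text
clock: 21.48
position: [0.5263, 0.2732, 0.4192]
ee_rot: [1.999, 2.422, -0.001]
force: [-0.1, 0.8, -3.7]
width: 0.411
```

```bash
python3 - <<'E'
from h import *
s=arm.observe(); print(s['force'],s['width'],s['position'])
goS(2,.2585); save('wrist','w8.png'); print(hole(cv2.imread('pics/w8.png')))
E
```

```text
[-0.10046075  0.80673202 -3.74604437] 0.41087469291323553 [0.52629937 0.27316568 0.41919046]
shift mm [  2.8  -0.3 160.7] twist -0.002 tilt [ 1.0e-04 -1.2e-03 -1.0e+00]
[(np.float64(698.1875), array([276.92, 176.94]), array([18. , 18.2, 32.2, 27.8]))]
```

View pics/w8.png

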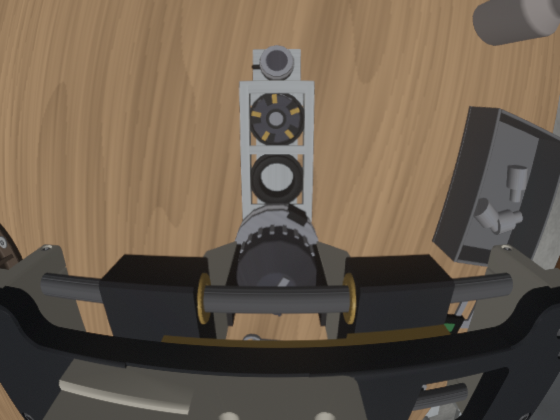

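>>> move_arm:
  steps:
    - [0, 0, 20, 0]
    - [0, 0, 50, 0]
    - [0, 0, 80, 0]
    - [0, 0, 100, 0]
    - [0, 0, 110, 0]
    - [0, 0, 110, 0]

```text
clock: 22.28
position: [0.526, 0.2741, 0.3091]
ee_rot: [-1.998, -2.424, 0.001]
force: [0.6, -0.1, -4.7]
width: 0.408
```

```bash
python3 - <<'E'
from h import *
s=arm.observe(); print(s['position']); goS(2,.2585)
E
```

```text
[0.52603876 0.27413027 0.30913337]
shift mm [ 1.7 -0.2 50.6] twist -0.001 tilt [-5.e-04 -5.e-04 -1.e+00]
```

>>> move_arm:
  steps:
    - [0, 0, 8, 0]
    - [0, 0, 16, 0]
    - [0, 0, 24, 0]
    - [0, 0, 32, 0]
    - [0, 0, 39, 0]
    - [0, 0, 44, 0]
    - [0, 0, 47, 0]
    - [0, 0, 48.5, 0]
    - [0, 0, 49.5, 0]
    - [0, 0, 49.5, 0]

```text
clock: 23.52
position: [0.5259, 0.2747, 0.2599]
ee_rot: [1.997, 2.425, 0.0]
force: [0.7, 1.0, -4.3]
width: 0.411
```

>>> move_arm:
  steps:
    - [0, 0, 0.4, 0]
    - [0, 0, 0.8, 0]
    - [0, 0, 0.8, 0]

```text
clock: 23.9
position: [0.5259, 0.2747, 0.259]
ee_rot: [1.997, 2.425, -0.0]
force: [-0.1, 0.6, -4.3]
width: 0.415
```

>>> move_arm:
  steps:
    - [0, 0, 0.3, 0]
    - [0, 0, 0.7, 0]
    - [0, 0, 0.7, 0]

```text
clock: 24.28
position: [0.5259, 0.2747, 0.2585]
ee_rot: [1.997, 2.425, 0.0]
force: [-0.3, -0.7, -1.6]
width: 0.416
```

>>> move_arm:
  steps:
    - [0, 0, 0.3, 0]
    - [0, 0, 0.3, 0]

```text
clock: 24.52
position: [0.5259, 0.2747, 0.2585]
ee_rot: [1.997, 2.425, 0.0]
force: [-1.5, -1.9, 4.4]
width: 0.41
```

>>> move_arm:
  steps:
    - [0, 0, 0, 0]
    - [0, 0, 0, 0]
    - [0, 0, 0, 0]
    - [0, 0, 0, 0]
  grip: 68

```text
clock: 25.02
position: [0.5259, 0.2747, 0.258]
ee_rot: [1.997, 2.425, 0.0]
force: [-0.3, -0.0, 0.3]
width: 0.732
```

>>> move_arm:
  steps:
    - [0, 0, -20, 0]
    - [0, 0, -60, 0]
    - [0, 0, -105, 0]
    - [0, 0, -140, 0]
    - [0, 0, -140, 0]
    - [0, 0, -140, 0]

```text
clock: 25.78
position: [0.5257, 0.2744, 0.3974]
ee_rot: [1.997, 2.425, -0.001]
force: [-0.0, 0.9, -0.1]
width: 0.74
```

```bash
python3 - <<'E'
from fitc import *
s=arm.observe(); print(s['clock'],s['position'],s['width']); goC(3,.40)
save('wrist','w9.png'); P=wpose(s); im=cv2.imread('pics/w9.png')
v=[.5317,.2438,1.7636];k=[.0975,.0325,-.0325,-.0975]
circ=[(k[0],.022,.108),(k[1],.0195,.104)]+[(q,.024,.074) for q in k[:2]]
draw(im,P,v,circ,'o9.png',(180,0,380,260),3)
E
```

```text
25.775 [0.5257448  0.27442571 0.39742865] 0.7396878177683059
shift mm [-486.4 -123.3   -2.3] twist 0.022 tilt [-4.e-04 -6.e-04 -1.e+00]
```

View pics/o9.png

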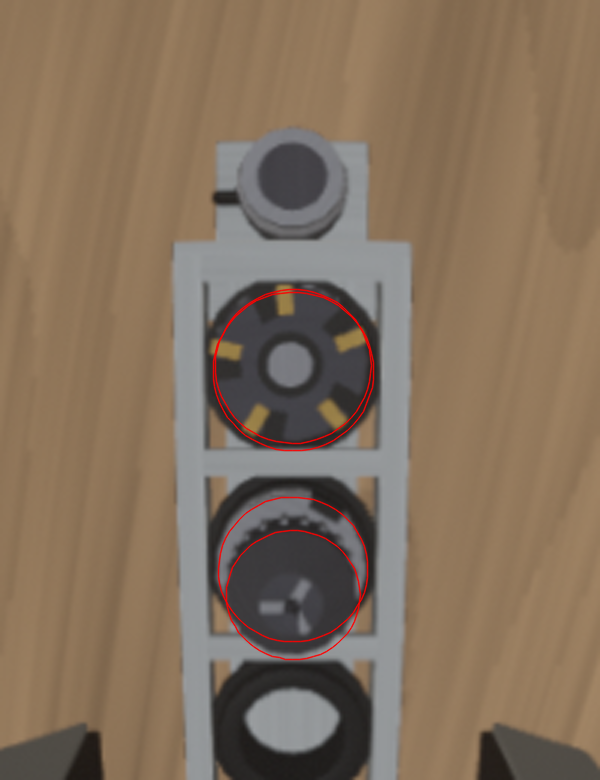

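>>> move_arm:
  steps:
    - [-30, -8, -2, 0.002]
    - [-82, -21, -2, 0.004]
    - [-134, -34, -2, 0.006]
    - [-186, -47, -2, 0.008]
    - [-238, -60, -2, 0.01]
    - [-290, -74, -2, 0.012]
    - [-342, -87, -2, 0.014]
    - [-394, -100, -2, 0.016]
    - [-446, -113, -2, 0.018]
    - [-475, -120, 10, 0.022]
    - [-486.4, -123.3, 30, 0.022]
    - [-486.4, -123.3, 60, 0.022]
    - [-486.4, -123.3, 75, 0.022]
    - [-486.4, -123.3, 80, 0.022]
    - [-486.4, -123.3, 80, 0.022]

```text
clock: 27.7
position: [0.4984, -0.2261, 0.3182]
ee_rot: [2.023, 2.403, 0.0]
force: [-0.1, 0.6, 0.7]
width: 0.741
```

```bash
python3 -c "
from h import *
goC(3,.258); print(arm.observe()['position'])"
```

```text
shift mm [-0.4 -0.6 60.2] twist 0.001 tilt [ 1.e-04  1.e-04 -1.e+00]
[ 0.49835907 -0.22606811  0.31820823]
```

>>> move_arm:
  steps:
    - [0, -0.4, 25, 0]
    - [0, -0.4, 42, 0]
    - [0, -0.4, 52, 0]
    - [0, -0.4, 57, 0]
    - [0, -0.4, 60, 0]
    - [0, -0.4, 60, 0]

```text
clock: 28.45
position: [0.4978, -0.2264, 0.2582]
ee_rot: [2.024, 2.403, 0.0]
force: [-0.3, 0.1, 0.1]
width: 0.741
```

>>> move_arm:
  steps:
    - [0, 0, 0, 0]
    - [0, 0, 0, 0]
    - [0, 0, 0, 0]
    - [0, 0, 0, 0]
    - [0, 0, 0, 0]
    - [0, 0, 0, 0]
  grip: 25

```text
clock: 29.2
position: [0.4979, -0.2264, 0.2581]
ee_rot: [2.023, 2.403, 0.0]
force: [0.5, -0.2, 1.1]
width: 0.357
```

>>> move_arm:
  steps:
    - [0, 0, -5, 0]
    - [0, 0, -12, 0]
    - [0, 0, -25, 0]
    - [0, 0, -45, 0]
    - [0, 0, -70, 0]
    - [0, 0, -100, 0]
    - [0, 0, -130, 0]
    - [0, 0, -155, 0]
    - [0, 0, -160, 0]
    - [0, 0, -160, 0]

```text
clock: 30.45
position: [0.4975, -0.2263, 0.4179]
ee_rot: [2.024, 2.403, -0.0]
force: [0.2, 0.3, -4.4]
width: 0.358
```

```bash
python3 - <<'E'
from h import *
s=arm.observe(); print(s['force'],s['width'],s['position'])
goS(3,.418); goC(3,.418);save('wrist','w10.png'); print(hole(cv2.imread('pics/w10.png')))
E
```

```text
[ 0.159661    0.32630376 -4.42262234] 0.35777703165870567 [ 0.49746147 -0.22634513  0.4178791 ]
shift mm [ 4.250e+02  1.144e+02 -2.000e-01] twist -0.022 tilt [-1.e-04 -2.e-04 -1.e+00]
shift mm [-0.3  0.4 -0.1] twist 0.001 tilt [-1.e-04 -2.e-04 -1.e+00]
[(np.float64(616.75), array([277.45, 179.54]), array([19. , 21.8, 31. , 26. ]))]
```

View pics/w10.png

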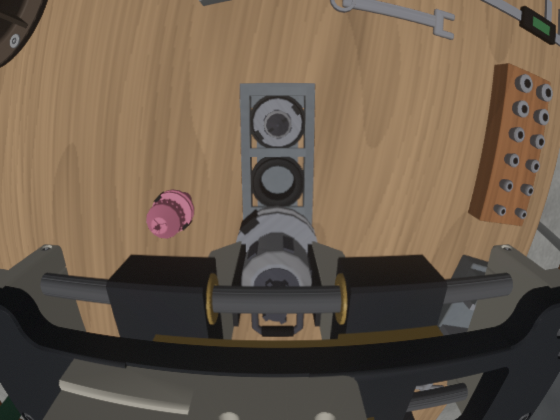

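>>> move_arm:
  steps:
    - [15, 4, 0, 0]
    - [45, 12, 0, 0]
    - [90, 24, 0, -0.003]
    - [140, 38, 0, -0.005]
    - [190, 51, 0, -0.008]
    - [240, 65, 0, -0.012]
    - [290, 78, 0, -0.015]
    - [335, 90, 0, -0.018]
    - [375, 101, 0, -0.02]
    - [405, 109, 0, -0.022]
    - [420, 113, 0, -0.022]
    - [425, 114.4, 0, -0.022]
    - [425, 114.4, 0, -0.022]
    - [425, 114.4, 0, -0.022]

```text
clock: 32.25
position: [0.5384, 0.2105, 0.4179]
ee_rot: [1.999, 2.423, -0.001]
force: [-0.2, 0.6, -3.8]
width: 0.357
```

```bash
python3 - <<'E'
from h import *
s=arm.observe(); print(s['force'],s['width'],s['position'])
goS(3,.258); save('wrist','w11.png'); print(hole(cv2.imread('pics/w11.png')))
E
```

```text
[-0.18395943  0.59633237 -3.7728741 ] 0.3573090553276656 [0.53841887 0.21048983 0.41789838]
shift mm [  1.6  -0.2 159.9] twist -0.002 tilt [-1.e-04 -9.e-04 -1.e+00]
[(np.float64(698.875), array([277.  , 178.29]), array([18. , 19.5, 32.2, 28.2]))]
```

>>> move_arm:
  steps:
    - [0, 0, 20, 0]
    - [0, 0, 50, 0]
    - [0, 0, 80, 0]
    - [0, 0, 100, 0]
    - [0, 0, 110, 0]
    - [0, 0, 110, 0]

```text
clock: 33.05
position: [0.5383, 0.2114, 0.3078]
ee_rot: [-1.998, -2.424, 0.001]
force: [0.3, 0.3, -3.4]
width: 0.36
```

```bash
python3 - <<'E'
from h import *
s=arm.observe(); print(s['position']); goS(3,.258)
E
```

```text
[0.53826582 0.21139122 0.30784489]
shift mm [ 0.6 -0.2 49.8] twist -0.001 tilt [-6.e-04 -4.e-04 -1.e+00]
```

View pics/w11.png

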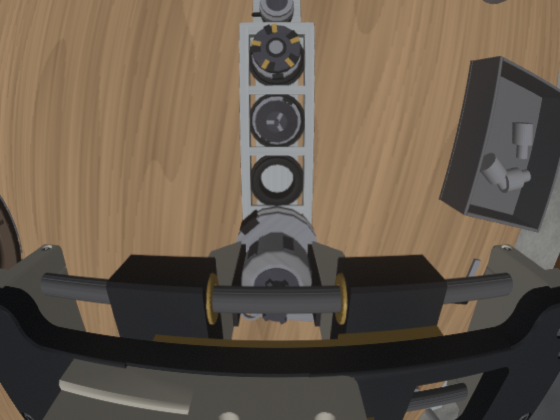

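Aligned: the empty pocket sits at (277,178), the same pixel as the source pocket after lift (277,179.5).

>>> move_arm:
  steps:
    - [0, 0, 8, 0]
    - [0, 0, 16, 0]
    - [0, 0, 24, 0]
    - [0, 0, 32, 0]
    - [0, 0, 39, 0]
    - [0, 0, 44, 0]
    - [0, 0, 47, 0]
    - [0, 0, 48.5, 0]
    - [0, 0, 49.3, 0]
    - [0, 0, 49.3, 0]

```text
clock: 34.3
position: [0.5382, 0.2119, 0.2589]
ee_rot: [1.997, 2.425, 0.0]
force: [0.8, -0.4, -4.3]
width: 0.359
```

>>> move_arm:
  steps:
    - [0, 0, 0.4, 0]
    - [0, 0, 0.7, 0]
    - [0, 0, 0.7, 0]

```text
clock: 34.67
position: [0.5382, 0.2119, 0.2582]
ee_rot: [1.997, 2.425, 0.0]
force: [-0.1, -0.3, -3.0]
width: 0.354
```

>>> move_arm:
  steps:
    - [0, 0, 0.3, 0]
    - [0, 0, 0.6, 0]
    - [0, 0, 0.6, 0]

```text
clock: 35.05
position: [0.5382, 0.2119, 0.2581]
ee_rot: [1.997, 2.425, 0.0]
force: [-2.8, -2.2, 6.8]
width: 0.357
```

>>> move_arm:
  steps:
    - [0, 0, 0, 0]
    - [0, 0, 0, 0]
    - [0, 0, 0, 0]
    - [0, 0, 0, 0]
  grip: 66

```text
clock: 35.55
position: [0.5382, 0.2119, 0.2574]
ee_rot: [-1.997, -2.425, -0.0]
force: [-0.3, 0.8, -0.2]
width: 0.706
```

>>> move_arm:
  steps:
    - [0, 0, -20, 0]
    - [0, 0, -60, 0]
    - [0, 0, -105, 0]
    - [0, 0, -140, 0]
    - [0, 0, -140, 0]
    - [0, 0, -140, 0]

```text
clock: 36.3
position: [0.538, 0.2116, 0.3969]
ee_rot: [-1.997, -2.425, 0.001]
force: [-0.7, 0.7, -0.3]
width: 0.721
```

```bash
python3 - <<'E'
from fitc import *
s=arm.observe(); print(s['clock'],s['position'],s['width']); goC(4,.40)
save('wrist','w12.png'); P=wpose(s); im=cv2.imread('pics/w12.png')
v=[.5317,.2438,1.7636];k=[.0975,.0325,-.0325,-.0975]
circ=[(k[0],.022,.108),(k[1],.0195,.104),(k[2],.017,.11)]+[(q,.024,.074) for q in k[:3]]
draw(im,P,v,circ,'o12.png',(180,0,380,260),3)
E
```

```text
36.3 [0.53800431 0.2116244  0.39685325] 0.7209767643315338
shift mm [-357.4 -121.9   -2.9] twist 0.022 tilt [-5.e-04 -5.e-04 -1.e+00]
```

View pics/o12.png

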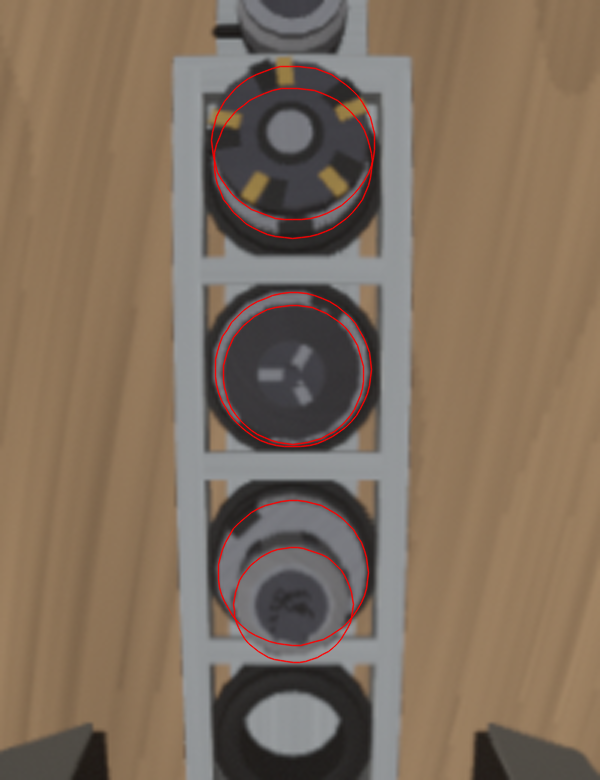

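>>> move_arm:
  steps:
    - [-25, -8, -3, 0.002]
    - [-75, -25, -3, 0.004]
    - [-127, -43, -3, 0.006]
    - [-179, -61, -3, 0.01]
    - [-231, -79, -3, 0.014]
    - [-283, -97, -3, 0.018]
    - [-325, -111, 0, 0.02]
    - [-350, -119, 10, 0.022]
    - [-357.4, -121.9, 30, 0.022]
    - [-357.4, -121.9, 60, 0.022]
    - [-357.4, -121.9, 75, 0.022]
    - [-357.4, -121.9, 80, 0.022]
    - [-357.4, -121.9, 80, 0.022]

```text
clock: 37.98
position: [0.4873, -0.1621, 0.3175]
ee_rot: [-2.023, -2.403, -0.0]
force: [0.5, -0.3, 0.9]
width: 0.717
```

```bash
python3 -c "
from h import *
goC(4,.258); print(arm.observe()['position'])"
```

```text
shift mm [-0.4 -0.5 59.5] twist 0.001 tilt [-1.e-04  1.e-04 -1.e+00]
[ 0.48726022 -0.16206356  0.3175398 ]
```

>>> move_arm:
  steps:
    - [0, -0.4, 25, 0]
    - [0, -0.4, 42, 0]
    - [0, -0.4, 52, 0]
    - [0, -0.4, 57, 0]
    - [0, -0.4, 59.5, 0]
    - [0, -0.4, 59.5, 0]

```text
clock: 38.72
position: [0.4868, -0.1623, 0.2582]
ee_rot: [2.023, 2.403, 0.0]
force: [-1.0, -0.0, -0.4]
width: 0.721
```

>>> move_arm:
  steps:
    - [0, 0, 0, 0]
    - [0, 0, 0, 0]
    - [0, 0, 0, 0]
    - [0, 0, 0, 0]
    - [0, 0, 0, 0]
    - [0, 0, 0, 0]
    - [0, 0, 0, 0]
  grip: 15

```text
clock: 39.6
position: [0.4868, -0.1623, 0.258]
ee_rot: [2.024, 2.403, 0.0]
force: [0.7, -0.6, -0.0]
width: 0.262
```

>>> move_arm:
  steps:
    - [0, 0, -5, 0]
    - [0, 0, -12, 0]
    - [0, 0, -25, 0]
    - [0, 0, -45, 0]
    - [0, 0, -70, 0]
    - [0, 0, -100, 0]
    - [0, 0, -130, 0]
    - [0, 0, -155, 0]
    - [0, 0, -160, 0]
    - [0, 0, -160, 0]

```text
clock: 40.85
position: [0.4864, -0.1623, 0.4178]
ee_rot: [2.024, 2.403, -0.0]
force: [-0.2, -0.3, -4.3]
width: 0.26
```

```bash
python3 - <<'E'
from h import *
s=arm.observe(); print(s['force'],s['width'],s['position'])
goS(4,.418); goC(4,.418);save('wrist','w13.png'); print(hole(cv2.imread('pics/w13.png')))
E
```

```text
[-0.24736751 -0.28817584 -4.26144908] 0.26003709854595286 [ 0.48637561 -0.16232719  0.41779522]
shift mm [295.  115.9  -0.3] twist -0.022 tilt [-1.e-04 -2.e-04 -1.e+00]
shift mm [-0.3  0.5 -0.2] twist 0.001 tilt [-1.e-04 -2.e-04 -1.e+00]
[(np.float64(611.875), array([277.38, 179.46]), array([19.2, 21.8, 30.5, 26. ]))]
```

View pics/w13.png

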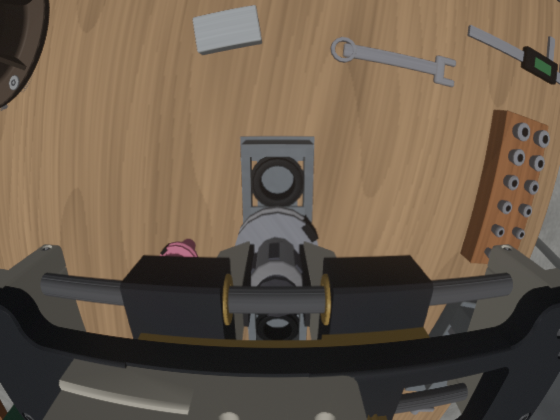

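>>> move_arm:
  steps:
    - [15, 6, 0, 0]
    - [40, 16, 0, -0.003]
    - [80, 31, 0, -0.006]
    - [125, 49, 0, -0.01]
    - [170, 67, 0, -0.013]
    - [215, 84, 0, -0.016]
    - [250, 98, 0, -0.02]
    - [275, 108, 0, -0.022]
    - [290, 114, 0, -0.022]
    - [295, 115.6, 0, -0.022]
    - [295, 115.6, 0, -0.022]
    - [295, 115.6, 0, -0.022]

```text
clock: 42.4
position: [0.5505, 0.1468, 0.4178]
ee_rot: [1.999, 2.423, -0.001]
force: [-0.4, -0.3, -2.9]
width: 0.259
```

```bash
python3 - <<'E'
from h import *
s=arm.observe(); print(s['force'],s['width'],s['position'])
goS(4,.258); save('wrist','w14.png'); print(hole(cv2.imread('pics/w14.png')))
E
```

```text
[-0.35103292 -0.34965431 -2.86773921] 0.2591144670435701 [0.550465   0.14681777 0.41782736]
shift mm [  1.4   0.2 159.8] twist -0.002 tilt [-2.e-04 -8.e-04 -1.e+00]
[(np.float64(694.0), array([277.43, 178.46]), array([18.5, 19.8, 32.2, 28. ]))]
```

>>> move_arm:
  steps:
    - [0, 0, 20, 0]
    - [0, 0, 50, 0]
    - [0, 0, 80, 0]
    - [0, 0, 100, 0]
    - [0, 0, 110, 0]
    - [0, 0, 110, 0]

```text
clock: 43.2
position: [0.5504, 0.1476, 0.3077]
ee_rot: [-1.998, -2.424, 0.001]
force: [-0.5, -0.6, -3.3]
width: 0.257
```

```bash
python3 - <<'E'
from h import *
s=arm.observe(); print(s['position']); goS(4,.258)
E
```

```text
[0.55043506 0.14759091 0.30774589]
shift mm [ 0.5  0.1 49.7] twist -0.0 tilt [-6.e-04 -3.e-04 -1.e+00]
```

View pics/w14.png

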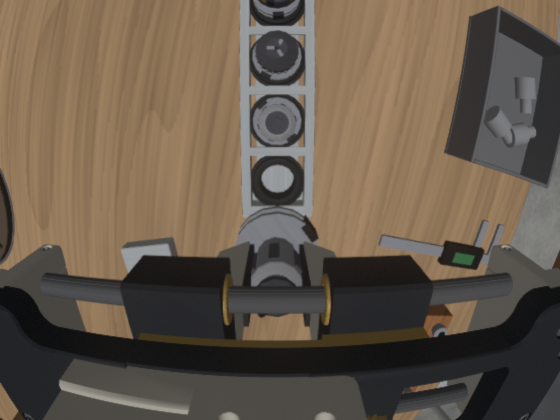

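>>> move_arm:
  steps:
    - [0, 0, 8, 0]
    - [0, 0, 16, 0]
    - [0, 0, 24, 0]
    - [0, 0, 32, 0]
    - [0, 0, 39, 0]
    - [0, 0, 44, 0]
    - [0, 0, 47, 0]
    - [0, 0, 48.5, 0]
    - [0, 0, 49.3, 0]
    - [0, 0, 49.3, 0]

```text
clock: 44.45
position: [0.5505, 0.148, 0.2588]
ee_rot: [1.997, 2.425, 0.0]
force: [0.4, 0.1, -3.3]
width: 0.257
```

>>> move_arm:
  steps:
    - [0, 0, 0.4, 0]
    - [0, 0, 0.8, 0]
    - [0, 0, 0.8, 0]

```text
clock: 44.82
position: [0.5505, 0.1481, 0.258]
ee_rot: [1.997, 2.425, 0.0]
force: [-0.8, 0.5, -0.4]
width: 0.259
```

>>> move_arm:
  steps:
    - [0, 0, 0.3, 0]
    - [0, 0, 0.4, 0]
    - [0, 0, 0.4, 0]

```text
clock: 45.2
position: [0.5505, 0.148, 0.258]
ee_rot: [1.997, 2.425, 0.0]
force: [-2.5, -1.2, 5.1]
width: 0.258
```

>>> move_arm:
  steps:
    - [0, 0, 0, 0]
    - [0, 0, 0, 0]
    - [0, 0, 0, 0]
    - [0, 0, 0, 0]
  grip: 62

```text
clock: 45.7
position: [0.5504, 0.148, 0.2574]
ee_rot: [-1.997, -2.425, 0.0]
force: [0.5, -0.2, -0.5]
width: 0.638
```

>>> move_arm:
  steps:
    - [0, 0, -20, 0]
    - [0, 0, -60, 0]
    - [0, 0, -105, 0]
    - [0, 0, -150, 0]
    - [0, 0, -180, 0]
    - [0, 0, -180, 0]
    - [0, 0, -180, 0]

```text
clock: 46.58
position: [0.5502, 0.1478, 0.4367]
ee_rot: [-1.997, -2.425, 0.001]
force: [-0.3, 0.2, -1.0]
width: 0.673
```

```bash
python3 - <<'E'
from fitc import *
s=arm.observe(); print(s['clock'],s['position'],s['width'])
save('wrist','w15.png'); save('scene','s15.png'); P=wpose(s); im=cv2.imread('pics/w15.png')
v=[.5317,.2438,1.7636];k=[.0975,.0325,-.0325,-.0975]
circ=[(k[0],.022,.108),(k[1],.0195,.104),(k[2],.017,.11),(k[3],.0125,.111)]+[(q,.024,.074) for q in k]
draw(im,P,v,circ,'o15.png',(180,0,380,260),3)
im=cv2.imread('pics/s15.png'); cv2.imwrite('pics/s15a.png',cv2.resize(im[100:240,310:470],None,fx=4,fy=4))
E
```

```text
46.575 [0.55019951 0.14783196 0.43672523] 0.6734231019580912
```

View pics/o15.png

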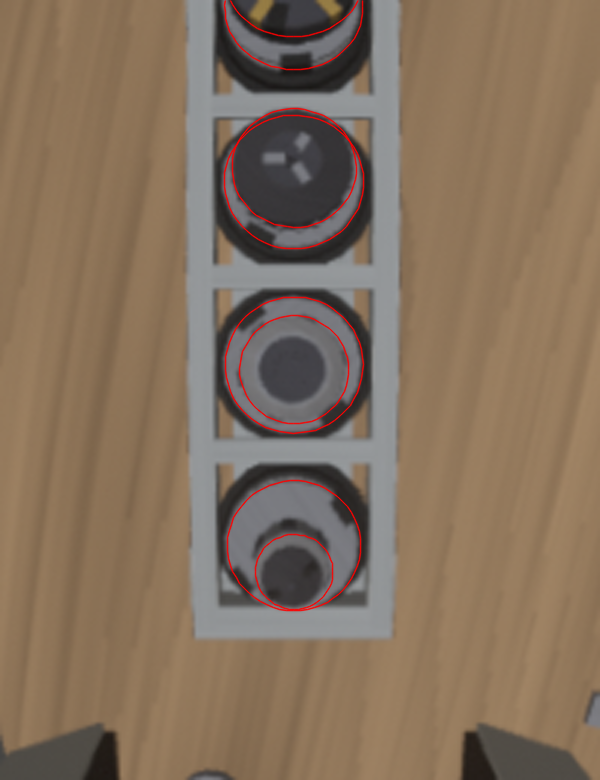

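View pics/s15a.png

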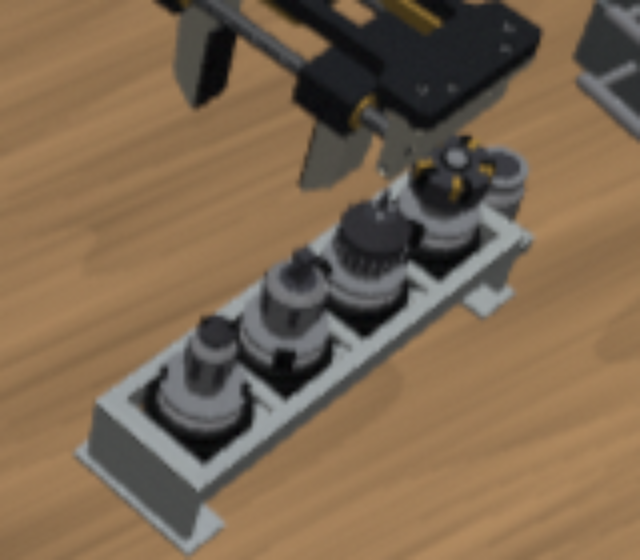

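```bash
python3 - <<'E'
from h import *
s=arm.observe(); print(s['clock'],s['force'],s['dq'].round(3)); print(arm.sign_off())
E
```

```text
46.675 [ 1.359027   -0.31888827 -0.1269788 ] [ 0.     0.003  0.    -0.002  0.     0.002  0.001]
the job is handed in; nothing more can be done
None
```

All four holders are in the tool strip in carrier order: face mill in the pocket beside the setter, then drill chuck, end mill and countersink. I handed the job in at about 47 s of the 118 s allowed.

- **Seating:** I lowered each holder until it pressed lightly on the rim (4–7 N) before letting go. The tool's height at contact matched the pick-up height within about 0.1 mm, which fits a fully seated holder.
- **Final check:** The scene view shows all four upright in order, and the wrist view matches for the three whose heads are in full view. The gripper was open and well above the strip.
- **One deviation:** In the wrist views after placing, the face mill showed about 2 mm off its pocket centre towards the setter. That is within the 2.5 mm play of the hole, and its head and flange were shifted equally, so it did not look tilted.
- **Disagreement:** The rough fits from the top and scene cameras differed from the wrist camera's by up to about 5 mm for the strip and 3 mm for the carrier. I used the wrist fits, and the pockets lined up with them before each lowering.

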